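Unlock the knife drawer and hold the bolt back

TASK

Pull the knife drawer of the steel unit right out to its stop. Then take the flat-bladed key with the oblong head out of the bamboo stand, push it fully home in the lock cylinder inside the drawer, wiggling it past the sticky pins, turn it a quarter turn clockwise against the spring bolt and finish still gripping the key and holding it turned, so that the cook can lift the knife lid. Keep the drawer at its stop, and leave the round-headed key, the tub, the rice press and the paddle where they are.

Things in the scene. Friction and masses are not known exactly. Their poses are not given: they have to be found in the camera images.
- unit_front (a point): middle of the lower front edge of the stainless drawer unit, which is fixed on an 18 mm bamboo board: 280 mm deep, 280 mm wide along y, 115 mm high; z up, x points into the unit, away from the robot. One drawer, in its front; it holds knives under a steel lid that the lock's bolt keeps shut.
- drawer (a joint): how far the knife drawer is pulled out, in m: 0 shut, 0.180 at its stop; starts up to 0.03 open. It slides along -x of unit_front with about 2.5 N of friction and stays where it is left.
- handle (a point): middle of the drawer's bar handle, moves with the drawer: a dark steel bar 11 mm thick and 120 mm long along y, 42 mm in front of the drawer's front panel, 30 mm below the top of the unit, on 8 mm posts 50 mm either side of its middle. Axes as unit_front: x points into the unit. Grip it from above across x.
- keyhole (a point): centre of the brass lock plug's face, 97 mm behind the handle in the dark lock rail inside the drawer; under the unit's top when shut. Faces up (z up), moves with the drawer, turns with the plug. Keyway 13.6 mm along y, 5.6 mm along x, long edges bevelled 3 mm. Rail and knife lid lie 3 mm below the face; the front panel, 40 mm in front, ends 9 mm above it. Free above the open drawer.
- keyway_floor (a point): bottom of the keyway, 32 mm under keyhole, same axes. Two sprung pins stand 3 mm into the keyway from its narrow (y) ends, 10 and 17 mm below the face; the key's tapered tip has to push each aside, which takes up to 20 N pushed straight, less when the key is rocked a few degrees about z while pressed.
- plug (a joint): turn of the lock plug in rad: 0 at rest, grows clockwise seen from above, stop at 1.5 (a quarter turn). A spring (0.01 to 0.05 N m) turns it back when the key is let go. It draws the bolt back 11 mm; the bolt is clear of the lid at 1.07. The key has about 0.15 rad of play in the keyway, so the key itself turns some 1.65 rad to bring the plug to its stop.
- key_grip (a point): centre of the head of the knife-drawer key (60 g), standing blade down in one of the stand's two slots. The head is a black oblong plate: 10 mm thick along x, 34 mm wide along y, 40 mm high, this point half-way up. Grip it from above across x. The shoulder's underside is 25 mm below this point and lies on the plug's face when the key is home. A half turn about z is the same key.
- key_tip (a point): tip of that key's flat steel blade, 52 mm below key_grip, same axes (z up). The blade is 12 mm wide along y, 4 mm thick along x and 27 mm long under the shoulder (20 mm along y, 8 mm along x); its last 8 mm taper to 7 mm wide, tip rounded.
- stand: fixed bamboo block on the board, to the left or right of the unit: 46 mm along x, 120 mm along y, 42 mm high, origin at the centre of its underside, z up. Two key slots 29 mm either side of its middle along y, each 14 mm along y, 6 mm along x, 34 mm deep; the keys' shoulders rest on its top.
- spare_grip (a point): centre of the head of the other key, in the other slot: a round black disc 38 mm across, 10 mm thick, with a round shank. Not for this lock; to be left in its slot.
- tub: cypress tub with copper hoops, 160 mm across, 85 mm high, origin at the centre of its underside; to be left alone
- press: white plastic spring-loaded rice press, 76 x 101 mm, 97 mm high, origin at the centre of its underside; to be left alone
- paddle: flat wooden rice paddle, 197 mm long along its x, 64 mm wide, 8 mm thick, lying, origin on its underside; to be left alone
There are look-alikes about, which are no part of the job. What is shaped like the part that bears key_grip but yellow is not meant.

How it is judged (in metres and radians):
On the way, in this order (a step that is already met when the one before it is completed fails the run):
1. the drawer is pulled out to its stop (value of joint drawer above 0.172 m), for 0.2 s.
2. the key is fully home in the lock cylinder, the drawer still at its stop (z of key_grip in the frame of keyhole below 0.0285 m and horizontal distance between key_grip and keyhole below 0.005 m and angle between the z axis of key_grip and the z axis of keyhole, either way round below 0.12 rad and value of joint drawer above 0.168 m), for 0.1 s.
At the end, for the whole second after the job is handed in: Through the last second the gripper holds the oblong key (over 3 N), home in the cylinder (head centre under 28.5 mm above the keyhole, within 5 mm sideways, upright within 7 degrees), the plug is past 1.1 of its 1.5 rad, the drawer within 12 mm of its stop (all of step 2 and value of joint plug above 1.1 rad and contact force between the fingers and key above 3 N); the arm keeps its last pose, push and grip.
It fails at once if the round-headed key is disturbed (moved 15 mm) (distance of spare_grip from where it was at the start of the episode above 0.015 m).
It fails at once if the tub is knocked (moved 20 mm) (distance of tub from where it was at the start of the episode above 0.02 m).
It fails at once if the rice press is knocked (moved 20 mm) (distance of press from where it was at the start of the episode above 0.02 m).
It fails at once if the paddle is knocked (moved 20 mm) (distance of paddle from where it was at the start of the episode above 0.02 m).
It also fails if it takes over 58 s, if anything falls off the work surface, if the arm or the gripper's body presses on something with over 40 N, if the wrist force passes 120 N, or if a joint passes its speed limit or range.

ROBOT

A 6-joint arm with a two-finger parallel gripper is mounted at the origin on the work surface. World frame = base frame: x ahead of the robot, y to its left, z up, the work surface at z = 0. Lengths are in mm, angles in rad, forces in N, time in s.
With the tool pointing down it reaches from about 300 to 850 mm from the base axis. Payload 4.2 kg.
Tool frame: the origin (TCP) lies at the very end of the fingers, on their centre line; the grasp point (between the pads) lies 19 mm behind it (ctrl.pinch_z is the distance from the TCP to the grasp point, in mm); z points along the fingers, y is the line along which they close (so a half turn about z gives the same grasp; the last joint's range is limited). The gripper opens to 91 mm and grips with 3 to 60 N. Pads are 32 mm wide; open, the fingers measure 118 mm over their backs; the gripper's body (76 mm by 178 mm) begins 60 mm behind the grasp point.
Start: joints at [1.127, 0.32, 1.565, -0, 1.257, -0.02], TCP at [236.46, 524.147, 213.976] pointing down, gripper open.
Joint ranges: [-3.11, 3.11], [-0.84, 2.01], [0.21, 2.61], [-1.34, 4.49], [0.05, 2.63], [-2.56, 2.56]. Speed limits (rad/s): [2.57, 2.57, 3.14, 3.14, 3.14, 3.14].

INTERFACE

Orientations are given as a unit quaternion [x, y, z, w].
In Python, from rig import ctrl gives the robot as it stands.
- The arm moves only by the tool arm_command, never from a script. Its argument "deltas" is text: rows parted by semicolons, each of 5 numbers parted by spaces: the closure, from 0 (fully open) to 1 (shut), then the shift along the tool's x, y, z in cm, then the turn about the tool's z in degrees. A call has 1 to 8 rows; each row shifts and turns the commanded pose from where the row before left it, along the tool's axes as they then stand; what a row does not reach is not made up. A row lasts 1/10 s, in which the tool goes at most 50 mm and 8.59 degrees, less where a joint would pass 70% of its speed; a pose out of reach is approached as far as the arm can. A call is refused whole if a number of a shift passes 5 or a number of a turn 8.59, either way. A call with a gripper value outside its range is refused whole. The fingers move at their own pace and stop on an object; the grip force is fixed at half the most. Time passes only in rows, so rows that do not move let the fingers close. It gives the time, the measured TCP pose, the force, the opening and the grip force at its end, in the units of the state.
- ctrl.read_state(): the state, without advancing time (a new reading comes with each control period).
- ctrl.camera(name): name is "scene" or "top" or "wrist"; returns the picture (480x640x3 uint8, red, green, blue); there is no depth.
- ctrl.camera_info(name): a dict with "fovy" (degrees; the focal length in pixels is half the picture's height over the tangent of half this angle, whatever the lens; pixels are square), "cx", "cy" (the principal point, pixels), "R" (3x3) and "t" (3): a world point X has camera coordinates R X + t; the wrist camera has in their place "tool_from_camera" (4x4, takes a point from camera to tool coordinates, whose origin is the TCP and whose axes are the flange's). Camera axes: x right, y down, z forward; pixel columns grow to the right and rows downward; lengths in mm; the calibration is good to about 2 mm. A picture is of the moment at which its call begins: read the wrist's pose just before it. camera_info takes no time and is no camera call.
- ctrl.job_done(): hands the job in; it is judged then, once.
Trained networks look in the newest picture that a camera, given by its name, has taken for a name from the list of things; names that differ only in an ending like _2 or _b are one class to them, and where a whole thing is asked for, a point or a joint stands for the part that bears it (a point fixed in the world has none). Each returns a list of dicts, best first, with "confidence" (0 to 1); they miss things now and then, are a little off and sometimes report something else, mostly with a low value. They report only what shows in the picture. A call takes as long as a camera call. They do not tell look-alikes from the thing itself.
- ctrl.silhouettes(camera, thing): "pixels" (480x640 bool, what is visible of it) and "box" ([left, top, right, bottom] in pixels, round what is visible of it).
- ctrl.spot_point(camera, thing): "pixel" ([column, row] in pixels: a listed point, or the origin of a listed thing).
The state is a dict: "t": time; "joints": joint angles; "joint_velocities": joint speeds; "joint_efforts": joint torques, N m; "tcp_pos": TCP position; "eef_rot": TCP orientation; "wrist_force": force on the tool from outside, world axes, zero at the start; "wrist_torque": the same for the moment, N m; "gripper_width": opening from 0.0 (shut) to 1.0 (fully open); "grip_force": force on a finger pad.
Only numpy, scipy, OpenCV 4.12 (cv2) and the standard library are available. Lean on these libraries where they do the work, as an engineer would, in place of code of your own. Each camera call takes 0.05 s, during which the arm holds its last target. There are 200 camera calls.

## Working session

There is one attempt and no reset: what is moved stays moved. The work goes in short steps, Python scripts to look and compute and a tool call to move; the robot and the scene stay as the last step left them, time stands still between calls to the robot, and variables do not carry over. Pictures are saved under pics/ and viewed, at most 10 in all, crops included, and the job is handed in when it is done.

Besides the shell and the picture viewer there is one more tool, called after "Request:" in YAML: its name, and indented under it one key for each argument. arm_command: Moves the arm, as the interface text tells. Its arguments: {"type":"object","properties":{"deltas":{"type":"string"}},"required":["deltas"]}

```bash
mkdir -p pics
cat > h.py <<'E'
import numpy as np, cv2
from scipy.spatial.transform import Rotation as Ro
from rig import ctrl
def cam(n):
    s=ctrl.read_state(); im=ctrl.camera(n); i=ctrl.camera_info(n)
    f=240/np.tan(np.radians(i["fovy"])/2)
    if "R" in i: R=np.array(i["R"]);t=np.array(i["t"]).ravel()
    else:
        T=np.array(i["tool_from_camera"]); Rt=Ro.from_quat(s["eef_rot"]).as_matrix()
        Rc=Rt@T[:3,:3]; p=Rt@T[:3,3]+np.array(s["tcp_pos"]); R=Rc.T; t=-R@p
    return im,dict(f=f,c=np.array([i["cx"],i["cy"]]),R=R,t=t)
def ray(c,px):
    d=np.r_[(np.array(px)-c["c"])/c["f"],1]; d=c["R"].T@d
    return -c["R"].T@c["t"], d/np.linalg.norm(d)
def onz(c,px,z):
    o,d=ray(c,px); return o+d*(z-o[2])/d[2]
def proj(c,X):
    q=c["R"]@np.array(X)+c["t"]; return q[:2]/q[2]*c["f"]+c["c"]
def tri(L):
    A=0;b=0
    for c,px in L:
        o,d=ray(c,px); M=np.eye(3)-np.outer(d,d); A=A+M; b=b+M@o
    X=np.linalg.solve(A,b); return X,[np.round(proj(c,X)-px,1) for c,px in L]
def save(n,im,k=1): cv2.imwrite("pics/"+n,cv2.resize(im,None,fx=k,fy=k)[:,:,::-1])
E
python3 - <<'E'
from h import *
np.set_printoptions(precision=1,suppress=True)
C={}
for n in("scene","top"):
    im,c=cam(n);C[n]=c;save(n+"0.png",im); print(n,"campos",-c["R"].T@c["t"],c["f"])
    for th in("unit_front","handle","keyhole","key_grip","spare_grip","stand","tub","press","paddle"):
        print(n,th,[(np.round(d["pixel"],1).tolist(),round(d["confidence"],2)) for d in ctrl.spot_point(n,th)])
s=ctrl.read_state();print(s)
E
```

```text
scene campos [914.2 821.9 912. ] 448.2085989178786
scene unit_front []
scene handle [([267.4, 236.1], 0.82)]
scene keyhole []
scene key_grip [([468.5, 301.4], 0.76), ([491.9, 388.3], 0.66), ([394.6, 299.6], 0.62), ([447.9, 269.5], 0.45)]
scene spare_grip [([412.1, 317.2], 0.59)]
scene stand [([401.6, 326.4], 0.6)]
scene tub [([266.7, 181.0], 0.73)]
scene press []
scene paddle [([313.6, 369.2], 0.82)]
top campos [ 391.7  118.6 1741.2] 546.7270043314332
top unit_front [([355.4, 188.1], 0.91), ([459.8, 176.6], 0.51)]
top handle [([358.9, 198.0], 0.97), ([236.4, 186.1], 0.37), ([356.6, 187.8], 0.21)]
top keyhole []
top key_grip [([163.5, 282.1], 0.53), ([258.9, 326.7], 0.51), ([249.7, 261.6], 0.44), ([228.8, 321.2], 0.38)]
top spare_grip [([225.7, 264.7], 0.37)]
top stand [([239.4, 262.7], 0.6)]
top tub [([460.3, 243.1], 0.98)]
top press [([463.9, 176.9], 0.97)]
top paddle [([237.2, 185.7], 0.78)]
{'t': 1.0, 'joints': array([ 1.1,  0.3,  1.6, -0. ,  1.3, -0. ]), 'joint_velocities': array([ 0.,  0.,  0., -0., -0., -0.]), 'joint_efforts': array([  0. , -41.2, -23.2,   0.1,   0. ,   0. ]), 'tcp_pos': array([236.5, 524.1, 214. ]), 'eef_rot': array([0.2, 1. , 0. , 0. ]), 'wrist_force': array([ 0.9,  0.1, -0.5]), 'wrist_torque': array([ 0., -0., -0.]), 'grip_force': 0.0, 'gripper_width': 1.0033503947429643}
```

View pics/scene0.png

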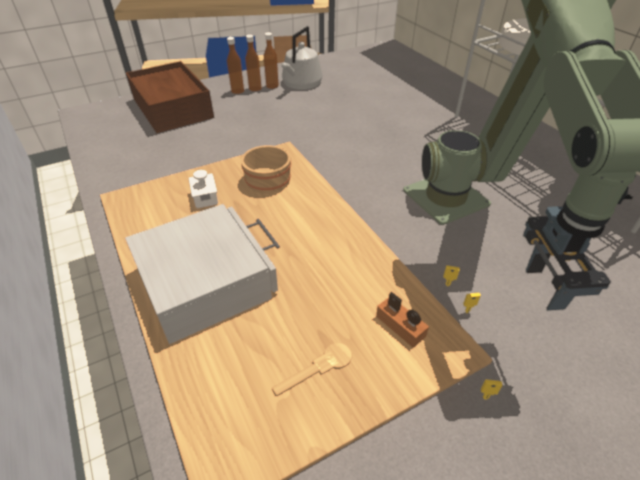

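View pics/top0.png

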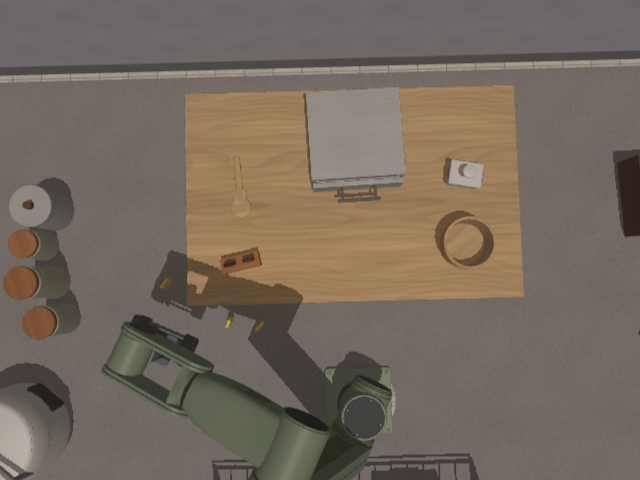

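Run:
```python
from h import *
np.set_printoptions(precision=1,suppress=True)
_,S=cam("scene");_,T=cam("top")
print("handle",tri([(S,[267.4,236.1]),(T,[358.9,198])]))
for n,c in(("S",S),("T",T)):
    pass
print("stand",tri([(S,[401.6,326.4]),(T,[239.4,262.7])]))
for b in([163.5,282.1],[258.9,326.7],[249.7,261.6],[228.8,321.2],[225.7,264.7]):
    for a in([468.5,301.4],[491.9,388.3],[394.6,299.6],[447.9,269.5],[412.1,317.2]):
        X,e=tri([(S,a),(T,b)])
        if np.abs(e).max()<8: print(b,a,X,e)
print("unit_front",onz(T,[355.4,188.1],18)); print("tub",onz(T,[460.3,243.1],0),"press",onz(T,[463.9,176.9],0))
for z in (0,18): print("paddle",onz(T,[237.2,185.7],z),onz(S,[313.6,369.2],z))
for i in ctrl.silhouettes("top","handle")+ctrl.silhouettes("top","stand"):
    p=np.argwhere(i["pixels"])[:,::-1].astype(np.float32); print(i["confidence"],i["box"],cv2.minAreaRect(p))
```

```text
handle (array([622.8, -14. ,  94.5]), [array([-1.1, -0.1]), array([-0.4,  0.9])])
stand (array([441.3, 360.4,  25.8]), [array([-0.1, -0. ]), array([-0.,  0.])])
[163.5, 282.1] [491.9, 388.3] [386.6 591.   57.7] [array([-0.6, -0.1]), array([-0.3,  0.3])]
[258.9, 326.7] [447.9, 269.5] [247.5 295.8  63.5] [array([2.1, 0.2]), array([ 1.1, -1.3])]
[249.7, 261.6] [394.6, 299.6] [442.  320.9  84.5] [array([-0.1, -0. ]), array([-0. ,  0.1])]
[228.8, 321.2] [468.5, 301.4] [263.3 391.6  48.3] [array([0.9, 0.1]), array([ 0.5, -0.5])]
[225.7, 264.7] [412.1, 317.2] [437.9 389.2  93.2] [array([2. , 0.2]), array([ 1. , -1.1])]
unit_front [668.3 -11.6  18. ]
tub [ 485.1 -341.9    0. ] press [ 697.8 -362.6    0. ]
paddle [689.5 366.2   0. ] [672.3 347.3   0. ]
paddle [686.4 363.6  18. ] [677.1 356.7  18. ]
0.58 [311.5, 171.8, 402.6, 205.2] ((358.3392639160156, 188.937744140625), (25.016332626342773, 90.53802490234375), 86.72950744628906)
0.56 [304.5, 86.8, 405.9, 202.5] ((355.7179260253906, 144.31124877929688), (112.67778015136719, 94.06422424316406), 85.13549041748047)
0.84 [217.1, 249.7, 258.7, 276.4] ((239.98611450195312, 261.9427490234375), (16.138601303100586, 40.75880432128906), 76.37300109863281)
```

The scene view shows the oblong black head at (394,299) and the round one at (413,317) in the stand; the yellow ones are the decoys. In the top view the unit's front is at y≈187 and the handle at (358,197). These agree with the triangulated points. Next I look from above the stand with the wrist camera.

```bash
cat >> h.py <<'E'
def go(X,ydir=None):
    "turn (deg) so tool y lies along ydir (mod pi), then shift in tool axes, cm"
    s=ctrl.read_state(); R=Ro.from_quat(s["eef_rot"]).as_matrix(); a=0
    if ydir is not None:
        v=R.T@np.array([np.cos(ydir),np.sin(ydir),0]); a=np.arctan2(-v[0],v[1]); a=(a+np.pi/2)%np.pi-np.pi/2
        R=R@Ro.from_rotvec([0,0,a]).as_matrix()
    d=R.T@(np.array(X)-s["tcp_pos"])/10; n=int(np.ceil(np.linalg.norm(d)/4.9))
    print("t",round(s["t"],2),"turn",round(np.degrees(a),2),"shift cm",np.round(d,2),"rows",n,"each",np.round(d/max(n,1),2),"alt turn +-180; j6",round(s["joints"][5],2), "tilt",np.round(R[2],3),"tcp",np.round(s["tcp_pos"],1))
E
python3 - <<'E'
from h import *
_,S=cam("scene");_,T=cam("top")
# unit yaw from top-view front edge / handle ends
p=[onz(T,q,18+115) for q in([305.5,93],[400,88])]; print("unit rear top edge",np.round(p,1))
p=[onz(T,q,133) for q in([312,181],[403,177])]; print("unit front top edge",np.round(p,1))
p=[onz(T,q,103) for q in([338,200.5],[380,198])]; print("handle",np.round(p,1))
p=[onz(T,q,18+42) for q in([220,259],[258,249])]; print("stand edge",np.round(p,1))
R=Ro.from_quat(ctrl.read_state()["eef_rot"]).as_matrix(); print(np.round(R,3)); i=ctrl.camera_info("wrist"); print(np.round(i["tool_from_camera"],2),i["fovy"])
go([400,330,250],0.2)
E
```

```text
unit rear top edge [[ 941.   137.4  133. ]
 [ 948.4 -146.2  133. ]]
unit front top edge [[ 674.6  125.1  133. ]
 [ 679.1 -145.2  133. ]]
handle [[618.4  48.5 103. ]
 [622.5 -78.4 103. ]]
stand edge [[453.5 414.9  60. ]
 [481.  297.4  60. ]]
[[-0.912  0.411 -0.   ]
 [ 0.411  0.912  0.   ]
 [ 0.     0.    -1.   ]]
[[  -0.     -0.96   -0.27   75.38]
 [   1.     -0.     -0.      0.35]
 [   0.     -0.27    0.96 -171.04]
 [   0.      0.      0.      1.  ]] 60.91454820452109
t 1.3 turn 54.26 shift cm [-22.28  12.17  -3.61] rows 6 each [-3.71  2.03 -0.6 ] alt turn +-180; j6 -0.02 tilt [ 0.  0. -1.] tcp [236.4 524.2 214. ]
```

Request:
arm_command:
  deltas: "0 0 0 0 7.75;0 0 0 0 7.75;0 0 0 0 7.75;0 0 0 0 7.75;0 0 0 0 7.75;0 0 0 0 7.75;0 0 0 0 7.75"

```text
t: 2.0
tcp_pos: [236.5, 524.2, 213.9]
eef_rot: [0.635, 0.772, 0.0, 0.0]
wrist_force: [-0.2, -1.0, 0.1]
gripper_width: 0.999
grip_force: 0.0
```

Run:
```python
from h import *
go([440,325,200])
```

```text
t 2.0 turn 0.0 shift cm [-23.48  16.12   1.39] rows 6 each [-3.91  2.69  0.23] alt turn +-180; j6 0.93 tilt [ 0.  0. -1.] tcp [236.5 524.2 213.9]
```

Request:
arm_command:
  deltas: "0 -3.91 2.69 0.23 0;0 -3.91 2.69 0.23 0;0 -3.91 2.69 0.23 0;0 -3.91 2.69 0.23 0;0 -3.91 2.69 0.23 0;0 -3.91 2.69 0.23 0;0 0 0 0 0"

```text
t: 2.7
tcp_pos: [444.8, 322.5, 199.9]
eef_rot: [0.635, 0.772, -0.0, 0.001]
wrist_force: [-0.7, 0.6, -0.0]
gripper_width: 0.999
grip_force: 0.0
```

Run:
```python
from h import *
im,c=cam("wrist"); save("w1.png",im)
for th in("key_grip","spare_grip","stand","key_tip"):
    for d in ctrl.spot_point("wrist",th):
        print(th,np.round(d["pixel"],1),round(d["confidence"],2),np.round(onz(c,d["pixel"],85),1))
    if th!="key_tip":
        for d in ctrl.silhouettes("wrist",th):
            p=np.argwhere(d["pixels"])[:,::-1].astype(np.float32); print("  sil",d["confidence"],d["box"],cv2.minAreaRect(p))
s=ctrl.read_state();print(s["t"],s["tcp_pos"])
```

```text
key_grip [ 61.2 198. ] 0.78 [263.2 308.8  85. ]
key_grip [320.1 225.5] 0.73 [447.4 324.3  85. ]
key_grip [87.5 79.1] 0.62 [278.1 392.5  85. ]
  sil 0.95 [316.2, 198.9, 332.9, 255.0] ((323.5, 224.5), (57.0, 15.0), 90.0)
  sil 0.84 [28.2, 177.2, 100.9, 223.6] ((65.67647552490234, 198.20590209960938), (45.354156494140625, 67.66744232177734), 75.96376037597656)
  sil 0.57 [51.7, 57.3, 123.2, 103.6] ((84.80000305175781, 78.90000915527344), (77.36795043945312, 25.93838882446289), 26.56505012512207)
spare_grip [321.8 139. ] 0.79 [436.7 384.5  85. ]
spare_grip [584.6 218.6] 0.27 [633.5 366.   85. ]
  sil 0.75 [314.5, 112.0, 331.5, 171.2] ((321.5, 140.5), (57.0, 15.0), 90.0)
  sil 0.81 [290.0, 95.2, 351.9, 252.8] ((320.5408630371094, 174.02406311035156), (157.8565673828125, 62.18494415283203), 89.53419494628906)
key_tip [ 96.6 187.5] 0.74 [287.5 321.2  85. ]
key_tip [113.6  84.3] 0.6 [295.1 392.5  85. ]
3.1 [440.44307943 327.30034483 200.26352854]
```

View pics/w1.png

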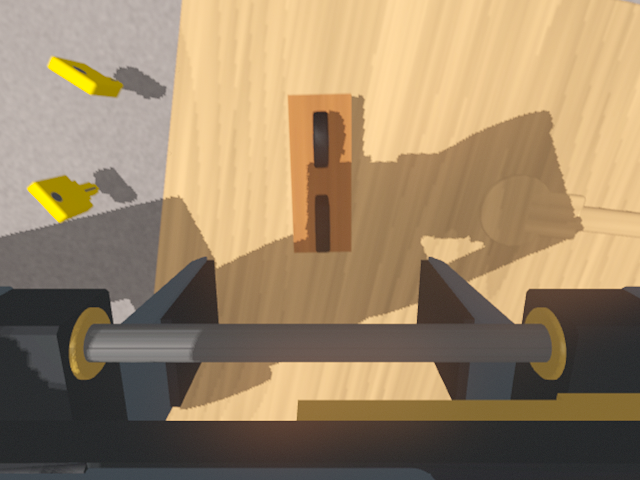

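The wrist view shows the round head at (321,139), the oblong head at (322,223), and yellow look-alikes at left; the stand is aligned with the tool. Drawer first.

Run:
```python
from h import *
go([621,-14,190],0.03)
```

```text
t 3.1 turn 9.87 shift cm [-34.66  17.02   1.02] rows 8 each [-4.33  2.13  0.13] alt turn +-180; j6 0.42 tilt [ 0.  0. -1.] tcp [440.4 327.3 200.3]
```

Request:
arm_command:
  deltas: "0.3 0 0 0 4.9;0.67 0 0 0 4.9"

```text
t: 3.3
tcp_pos: [440.6, 327.1, 200.3]
eef_rot: [0.697, 0.717, 0.0, -0.0]
wrist_force: [-0.7, -1.0, -0.2]
gripper_width: 0.856
grip_force: 0.0
```

Request:
arm_command:
  deltas: "0.67 -4.3 2.15 0.15 0;0.67 -4.3 2.15 0.15 0;0.67 -4.3 2.15 0.15 0;0.67 -4.3 2.15 0.15 0;0.67 -4.3 2.15 0.15 0;0.67 -4.3 2.15 0.15 0;0.67 -4.3 2.15 0.1 0;0.67 -4.3 2.1 0.1 0"

```text
t: 4.1
tcp_pos: [623.5, -13.4, 189.2]
eef_rot: [0.696, 0.718, 0.0, 0.0]
wrist_force: [1.7, 1.0, 0.6]
gripper_width: 0.33
grip_force: 0.0
```

Request:
arm_command:
  deltas: "0.67 0 0 0 0;0.67 0 0 0 0;0.67 0 0 0 0;0.67 0 0 0 0"

```text
t: 4.5
tcp_pos: [622.2, -10.8, 189.4]
eef_rot: [0.696, 0.718, 0.0, -0.0]
wrist_force: [0.0, 0.6, -0.1]
gripper_width: 0.326
grip_force: 0.0
```

Run:
```python
from h import *
im,c=cam("wrist"); save("w2.png",im)
for th in("handle","unit_front"):
    for d in ctrl.spot_point("wrist",th):
        print(th,np.round(d["pixel"],1),round(d["confidence"],2),np.round(onz(c,d["pixel"],103),1))
for d in ctrl.silhouettes("wrist","handle"): print(d["confidence"],d["box"])
go([621,-14,190],0.03)
```

```text
handle [313.1 245.2] 0.8 [620.3 -15.3 103. ]
unit_front [369.5 211.7] 0.83 [656.1   8.5 103. ]
0.75 [304.9, 7.9, 430.0, 327.4]
t 4.7 turn 0.03 shift cm [-0.24 -0.15 -0.06] rows 1 each [-0.24 -0.15 -0.06] alt turn +-180; j6 -0.07 tilt [ 0.  0. -1.] tcp [622.5 -11.6 189.4]
```

View pics/w2.png

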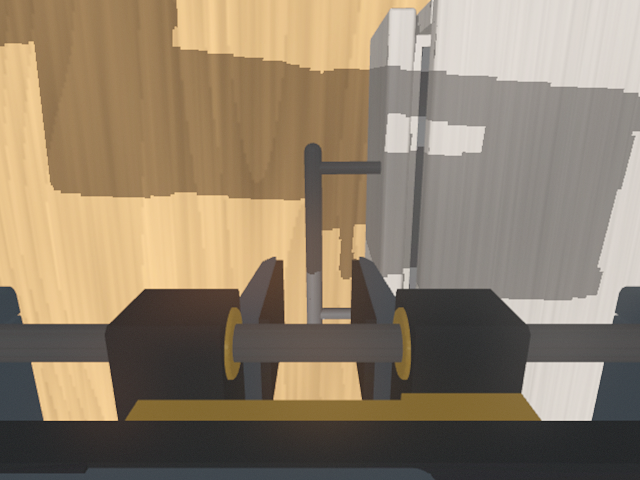

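The bar runs at column 313 between the open fingers, its middle at (313,245). Both views agree at z≈103 (wrist 620.3,-15.3; top 620.5,-15). I descend and grip.

Request:
arm_command:
  deltas: "0.67 -0.3 -0.2 4.5 0;0.67 0 0 4.0 0;0.67 0 0 2.0 0;0.67 0 0 0 0;1 0 0 0 0;1 0 0 0 0;1 0 0 0 0;1 0 0 0 0"

```text
t: 5.5
tcp_pos: [621.2, -15.5, 85.9]
eef_rot: [0.697, 0.718, 0.001, 0.001]
wrist_force: [-3.0, 0.2, 5.2]
gripper_width: 0.113
grip_force: 30.0
```

Run:
```python
from h import *
s=ctrl.read_state(); print(s["wrist_force"],s["grip_force"]); x=s["tcp_pos"]; go(x+185*np.array([-1,-0.03,0]))
```

```text
[-3.01539285  0.22731694  5.17647218] 29.99747782945633
t 5.5 turn 0.0 shift cm [ -0.   -18.51  -0.03] rows 4 each [-0.   -4.63 -0.01] alt turn +-180; j6 -0.07 tilt [-0.     0.002 -1.   ] tcp [621.2 -15.5  85.9]
```

Request:
arm_command:
  deltas: "1 0 -1 0 0;1 0 -2 0 0;1 0 -2.5 0 0;1 0 -2.5 0 0;1 0 -2.5 0 0;1 0 -2.5 0 0;1 0 -2 0 0;1 0 -1 0 0"

```text
t: 6.3
tcp_pos: [461.2, -21.9, 85.9]
eef_rot: [0.696, 0.718, 0.001, 0.003]
wrist_force: [3.2, -6.0, 3.2]
gripper_width: 0.112
grip_force: 30.0
```

Request:
arm_command:
  deltas: "1 0 -0.5 0 0;1 0 -0.3 0 0;1 0 -0.3 0 0;1 0 -0.3 0 0;1 0 0 0 0;1 0 0 0 0"

```text
t: 6.9
tcp_pos: [449.1, -22.4, 85.9]
eef_rot: [0.696, 0.718, 0.001, 0.003]
wrist_force: [0.7, -6.3, 5.6]
gripper_width: 0.112
grip_force: 30.0
```

Request:
arm_command:
  deltas: "1 0 -0.3 0 0;1 0 -0.3 0 0;1 0 0 0 0;1 0 0 0 0"

```text
t: 7.3
tcp_pos: [446.9, -22.4, 85.9]
eef_rot: [0.696, 0.718, 0.004, 0.006]
wrist_force: [8.8, -5.3, -3.2]
gripper_width: 0.113
grip_force: 30.0
```

Request:
arm_command:
  deltas: "1 0 -0.3 0 0;1 0 -0.3 0 0;1 0 0 0 0;1 0 0 0 0"

```text
t: 7.7
tcp_pos: [447.0, -22.4, 86.0]
eef_rot: [0.696, 0.718, 0.008, 0.011]
wrist_force: [23.4, -2.9, -18.0]
gripper_width: 0.11
grip_force: 30.0
```

Request:
arm_command:
  deltas: "1 0 0.5 0 0;1 0 0.4 0 0;0.67 0 0 0 0;0.67 0 0 0 0;0.67 0 0 0 0;0.67 0 0 0 0"

```text
t: 8.3
tcp_pos: [443.5, -20.6, 84.0]
eef_rot: [0.697, 0.717, 0.0, -0.0]
wrist_force: [0.2, -0.3, -0.6]
gripper_width: 0.329
grip_force: 0.0
```

Request:
arm_command:
  deltas: "0.67 0 0 -1 0;0.67 0 0 -3 0;0.67 0 0 -4 0;0.67 0 1 -4 0;0.5 0 4 0 0;0.5 0 4 0 0;0.5 0 0 0 0;0.5 0 0 0 0"

```text
t: 9.1
tcp_pos: [533.6, -18.0, 204.0]
eef_rot: [0.697, 0.717, -0.0, -0.001]
wrist_force: [-0.6, -0.0, -0.1]
gripper_width: 0.501
grip_force: 0.0
```

Request:
arm_command:
  deltas: "0.5 0 0 0 0;0.5 0 0 0 0;0.5 0 0 0 0"

```text
t: 9.4
tcp_pos: [533.0, -18.1, 204.5]
eef_rot: [0.697, 0.717, 0.0, -0.0]
wrist_force: [-0.5, -0.2, 0.4]
gripper_width: 0.5
grip_force: 0.0
```

Run:
```python
from h import *
im,c=cam("wrist"); save("w3.png",im); _,T=cam("top"); _,S=cam("scene")
O={}
for n,k in(("wrist",c),("top",T),("scene",S)):
  for th in("keyhole","handle","keyway_floor"):
    for d in ctrl.spot_point(n,th):
        O.setdefault((n,th),(k,d["pixel"]))
        print(n,th,np.round(d["pixel"],1),round(d["confidence"],2),np.round(onz(k,d["pixel"],103),1))
for th in("keyhole","handle"):
    L=[O[x] for x in O if x[1]==th]
    if len(L)>1: print(th,[x for x in O],tri(L))
go([447,-22,200],0.03); print(c)
```

```text
wrist keyhole [333.7 233.9] 0.88 [545.2 -18.7 103. ]
wrist handle [192.4 233.8] 0.84 [447.3 -21.4 103. ]
wrist keyway_floor [336.3 225.7] 0.8 [546.8 -12.8 103. ]
top handle [364.3 251.5] 0.95 [462.4 -25.7 103. ]
scene keyhole [292.2 218.8] 0.36 [535.5 -35.1 103. ]
scene keyhole [394.4 296.9] 0.36 [448.2 325.4 103. ]
scene handle [323.4 210.9] 0.55 [443.7 -23.9 103. ]
scene handle [290.7 217.4] 0.47 [536.5 -42.4 103. ]
scene keyway_floor [294.8 232.4] 0.53 [553.5  17.9 103. ]
keyhole [('wrist', 'keyhole'), ('wrist', 'handle'), ('wrist', 'keyway_floor'), ('top', 'handle'), ('scene', 'keyhole'), ('scene', 'handle'), ('scene', 'keyway_floor')] (array([544.60276778, -13.30175163, 123.24428995]), [array([0.6, 0.4]), array([0.2, 0. ])])
handle [('wrist', 'keyhole'), ('wrist', 'handle'), ('wrist', 'keyway_floor'), ('top', 'handle'), ('scene', 'keyhole'), ('scene', 'handle'), ('scene', 'keyway_floor')] (array([453.64649029, -19.46200802, 112.82394646]), [array([5.1, 1.4]), array([-1.7,  2.8]), array([-2.4, -0.7])])
t 10.0 turn -0.05 shift cm [-0.13 -8.69  0.41] rows 2 each [-0.06 -4.35  0.21] alt turn +-180; j6 -0.08 tilt [ 0. -0. -1.] tcp [533.8 -18.1 204.1]
{'f': np.float64(408.13480103441475), 'c': array([317.12624046, 233.02304459]), 'R': array([[ 9.99585080e-01,  2.87995517e-02,  5.02997575e-04],
       [ 2.75994293e-02, -9.62635813e-01,  2.69389240e-01],
       [ 8.24249281e-03, -2.69263582e-01, -9.63031248e-01]]), 't': array([-533.0380699 ,  -60.19618001,  372.80714008])}
```

View pics/w3.png

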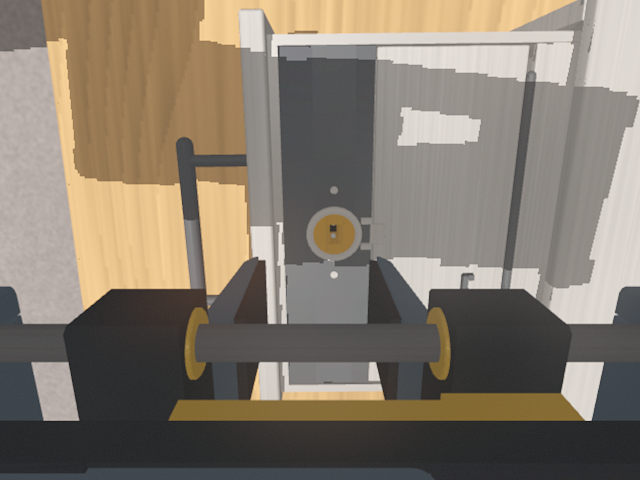

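Request:
arm_command:
  deltas: "0.5 4 0 0 0;0.5 4 0 0 0;0.5 0 0 0 0;0.5 0 0 0 0;0.5 0 0 0 0;0.5 0 0 0 0"

```text
t: 10.6
tcp_pos: [531.6, 60.9, 204.1]
eef_rot: [0.697, 0.717, -0.0, 0.0]
wrist_force: [-1.2, -0.2, 0.4]
gripper_width: 0.502
grip_force: 0.0
```

Run:
```python
from h import *
c1=dict(f=408.1348,c=np.array([317.126,233.023]),R=np.array([[ 9.99585080e-01,  2.87995517e-02,  5.02997575e-04],[ 2.75994293e-02, -9.62635813e-01,  2.69389240e-01],[ 8.24249281e-03, -2.69263582e-01, -9.63031248e-01]]),t=np.array([-533.0380699 ,  -60.19618001,  372.80714008]))
im,c=cam("wrist"); save("w4.png",im[60:300,160:520],2)
for th,p1 in(("keyhole",[333.7,233.9]),("handle",[192.4,233.8]),("keyway_floor",[336.3,225.7])):
    for d in ctrl.spot_point("wrist",th)[:1]:
        print(th,np.round(d["pixel"],1),round(d["confidence"],2),tri([(c1,p1),(c,d["pixel"])]))
go([440,325,200],0.2)
```

```text
t 10.8 turn -9.85 shift cm [27.68 -3.73  0.42] rows 6 each [ 4.61 -0.62  0.07] alt turn +-180; j6 0.07 tilt [ 0.  0. -1.] tcp [531.6  61.2 204.2]
```

View pics/w4.png

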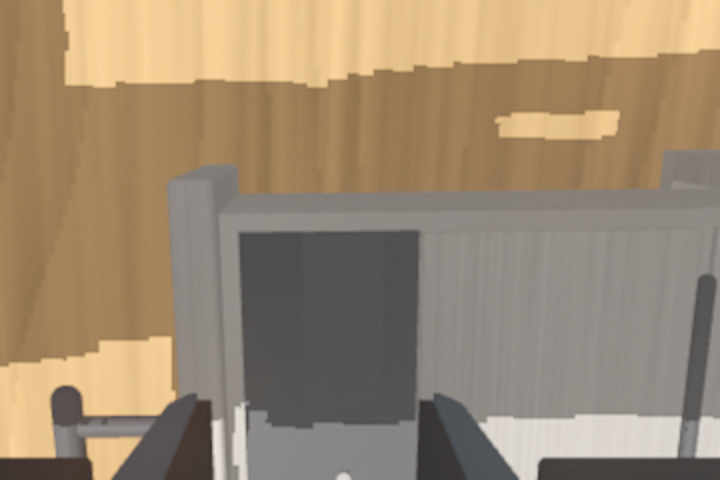

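The drawer moved the wrong way in this crop: the keyhole is below the frame, so the view must come from the −y side. I will measure it with the key in hand. Going to the stand now.

Request:
arm_command:
  deltas: "0.5 0 0 0 -4.9;0.5 0 0 0 -4.9;0.5 4.85 -0.89 0 0;0.5 4.85 -0.89 0 0;0.5 4.85 -0.89 0 0;0.5 4.85 -0.89 0 0;0.5 4.85 -0.89 0.4 0;0.5 0 0 0 0"

```text
t: 11.6
tcp_pos: [437.5, 295.0, 199.8]
eef_rot: [0.631, 0.776, 0.0, -0.001]
wrist_force: [0.7, -0.7, -0.2]
gripper_width: 0.501
grip_force: 0.0
```

Request:
arm_command:
  deltas: "0.5 0 0 0 0;0.5 0 0 0 0;0.5 0 0 0 0;0.5 0 0 0 0"

```text
t: 12.0
tcp_pos: [440.4, 289.5, 200.3]
eef_rot: [0.634, 0.774, 0.0, 0.0]
wrist_force: [-0.3, 0.3, 0.4]
gripper_width: 0.5
grip_force: 0.0
```

Run:
```python
from h import *
import pickle
im,c=cam("wrist"); save("w5.png",im)
O=dict(c=c)
for th in("key_grip","spare_grip","stand"):
    O[th]=[d["pixel"] for d in ctrl.spot_point("wrist",th)]; print(th,np.round(O[th],1).tolist())
for d in ctrl.silhouettes("wrist","key_grip")[:2]: print(d["confidence"],d["box"])
pickle.dump(O,open("o.pkl","wb")); go([440,325,200],0.2)
```

```text
key_grip [[69.8, 157.1], [338.8, 180.2], [96.6, 31.4]]
spare_grip [[337.5, 94.0]]
stand [[334.4, 136.6]]
0.85 [59.5, 7.6, 132.7, 57.1]
0.68 [331.8, 156.9, 347.5, 209.2]
t 12.25 turn -0.03 shift cm [3.4  0.7  0.02] rows 1 each [3.4  0.7  0.02] alt turn +-180; j6 0.36 tilt [ 0.  0. -1.] tcp [439.9 290.3 200.2]
```

Request:
arm_command:
  deltas: "0.5 3.5 0.7 0 0;0.5 0 0 0 0;0.5 0 0 0 0;0.5 0 0 0 0;0.5 0 0 0 0"

```text
t: 12.75
tcp_pos: [439.5, 325.7, 200.2]
eef_rot: [0.633, 0.774, -0.0, 0.0]
wrist_force: [-0.2, -0.5, 0.4]
gripper_width: 0.498
grip_force: 0.0
```

Run:
```python
from h import *
import pickle
O=pickle.load(open("o.pkl","rb"))
im,c=cam("wrist"); save("w6.png",im); _,S=cam("scene")
for th,i in(("key_grip",1),("spare_grip",0),("stand",0)):
    L=[d["pixel"] for d in ctrl.spot_point("wrist",th)]
    p1=O[th][i]
    for p in L:
        X,e=tri([(O["c"],p1),(c,p)])
        if np.abs(e).max()<12: print(th,np.round(p,1),np.round(X,1),e, "z fixed",np.round(onz(c,p,85),1),np.round(onz(O["c"],p1,85),1))
for d in ctrl.silhouettes("wrist","key_grip")[:3]:
    p=np.argwhere(d["pixels"])[:,::-1].astype(np.float32); print(d["confidence"],d["box"],np.round(onz(c,[(d["box"][0]+d["box"][2])/2,(d["box"][1]+d["box"][3])/2],105),1),"line",cv2.fitLine(p,2,0,.01,.01).ravel())
print(np.round([onz(S,[394.6,299.6],85)],1))
go([440,322,200])
```

```text
key_grip [329.4 231.8] [448.2 328.1  99.4] [array([0.2, 0. ]), array([-0.2, -0. ])] z fixed [449.6 324.3  85. ] [449.3 326.2  85. ]
spare_grip [328.2 148.9] [436.4 382.2  86.1] [array([0.2, 0. ]), array([-0.2, -0. ])] z fixed [436.5 382.1  85. ] [436.3 382.2  85. ]
stand [326.3 177.1] [443.6 352.2   3.9] [array([-0.4, -0.1]), array([0.4, 0.1])] z fixed [439.2 362.8  85. ] [440.  354.8  85. ]
0.91 [322.3, 204.3, 339.0, 260.8] [448.8 329.3 105. ] line [2.1258974e-02 9.9977398e-01 3.2966748e+02 2.2935323e+02]
0.85 [35.9, 178.3, 107.3, 231.3] [276.1 313.9 105. ] line [9.8957050e-01 1.4404930e-01 7.2008354e+01 2.0152852e+02]
0.76 [59.2, 63.1, 132.3, 106.0] [287.7 393.1 105. ] line [ 0.9071561   0.42079428 95.038635   83.961365  ]
[[442.1 321.3  85. ]]
t 13.05 turn 0.0 shift cm [-0.41 -0.04  0.03] rows 1 each [-0.41 -0.04  0.03] alt turn +-180; j6 0.42 tilt [ 0.  0. -1.] tcp [439.6 326.1 200.3]
```

View pics/w6.png

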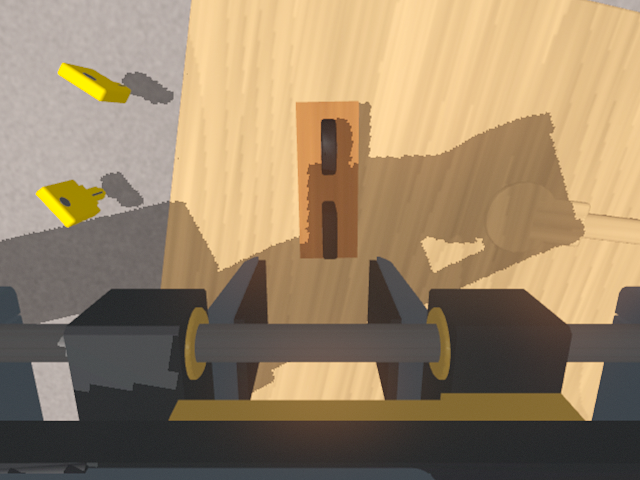

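The stand is seen with the oblong head at (330,230) and the round head at (328,148). By two views the key is at (449,325) with z between 85 and 99 (85 expected), 59 mm from the spare, which matches the slot spacing. I move over and grip.

Request:
arm_command:
  deltas: "0.5 -0.3 0.9 0 -1;0.5 0 0 3 0;0.5 0 0 0 0;0.5 0 0 0 0"

```text
t: 13.45
tcp_pos: [449.2, 325.0, 170.0]
eef_rot: [0.626, 0.78, -0.001, -0.0]
wrist_force: [0.0, -0.4, 0.6]
gripper_width: 0.498
grip_force: 0.0
```

Run:
```python
from h import *
im,c=cam("wrist")
for d in ctrl.spot_point("wrist","key_grip"): print(np.round(d["pixel"],1),np.round(onz(c,d["pixel"],85),1))
for d in ctrl.silhouettes("wrist","key_grip"): print(d["box"])
go([449,325,70])
```

```text
[ 30.5 199.1] [265.7 311.6  85. ]
[60.5 71.9] [280.6 392.5  85. ]
[315.5 237.8] [448.5 325.8  85. ]
[0.1, 177.7, 81.7, 234.5]
[308.7, 208.9, 326.5, 274.4]
[17.7, 47.4, 103.0, 100.0]
t 13.6 turn 0.0 shift cm [-0.06 -0.1  10.13] rows 3 each [-0.02 -0.03  3.38] alt turn +-180; j6 0.39 tilt [ 0.001  0.002 -1.   ] tcp [449.7 325.6 171.3]
```

Centred. Down and close, then lift.

Request:
arm_command:
  deltas: "0.5 0 -0.05 4 0;0.5 0 0 4 0;0.5 0 0 2 0;0.5 0 0 0 0;0.5 0 0 0 0;1 0 0 0 0;1 0 0 0 0;1 0 0 0 0"

```text
t: 14.4
tcp_pos: [449.1, 325.5, 71.4]
eef_rot: [0.626, 0.78, 0.001, 0.0]
wrist_force: [-0.2, 0.0, -0.6]
gripper_width: 0.27
grip_force: 0.0
```

Request:
arm_command:
  deltas: "1 0 0 0 0;1 0 0 0 0;1 0 0 0 0"

```text
t: 14.7
tcp_pos: [448.6, 325.2, 70.5]
eef_rot: [0.626, 0.78, 0.0, 0.0]
wrist_force: [0.0, -0.3, 2.5]
gripper_width: 0.106
grip_force: 30.0
```

Request:
arm_command:
  deltas: "1 0 0 -2 0;1 0 0 -3.5 0;1 0 0 -4 0;1 0 0 -3.5 0;1 0 0 0 5.4;1 0 0 0 5.4;1 0 0 0 0"

```text
t: 15.4
tcp_pos: [448.4, 325.0, 200.2]
eef_rot: [0.697, 0.717, 0.0, -0.0]
wrist_force: [-0.0, -0.2, -1.3]
gripper_width: 0.109
grip_force: 30.0
```

Run:
```python
from h import *
print(ctrl.read_state()["gripper_width"],ctrl.read_state()["grip_force"]); go([544,-85,200],0.03)
```

```text
0.10939744567997309 30.000963807106018
t 15.4 turn -0.04 shift cm [-4.127e+01  8.330e+00  2.000e-02] rows 9 each [-4.59  0.93  0.  ] alt turn +-180; j6 0.58 tilt [ 0. -0. -1.] tcp [448.4 325.  200.2]
```

Request:
arm_command:
  deltas: "1 -4.6 0.95 0 0;1 -4.6 0.95 0 0;1 -4.6 0.95 0 0;1 -4.6 0.95 0 0;1 -4.6 0.95 0 0;1 -4.6 0.95 0 0;1 -4.6 0.95 0 0;1 -4.6 0.95 0 0"

```text
t: 16.2
tcp_pos: [535.1, -42.4, 199.8]
eef_rot: [0.696, 0.718, -0.0, -0.0]
wrist_force: [1.3, 1.1, -0.8]
gripper_width: 0.108
grip_force: 30.0
```

Request:
arm_command:
  deltas: "1 -4.5 0.75 0 0;1 0 0 0 0;1 0 0 0 0;1 0 0 0 0;1 0 0 0 0;1 0 0 0 0"

```text
t: 16.8
tcp_pos: [543.9, -84.1, 200.2]
eef_rot: [0.696, 0.718, 0.0, -0.0]
wrist_force: [0.5, -0.3, -0.5]
gripper_width: 0.107
grip_force: 30.0
```

Run:
```python
from h import *
import pickle
im,c=cam("wrist"); save("w7.png",im)
O=dict(c=c)
for th in("keyhole","keyway_floor","handle","key_grip","key_tip"):
    L=ctrl.spot_point("wrist",th); O[th]=[d["pixel"] for d in L]
    print(th,[(np.round(d["pixel"],1).tolist(),round(d["confidence"],2),np.round(onz(c,d["pixel"],103),1).tolist()) for d in L])
pickle.dump(O,open("o2.pkl","wb")); go([544,-50,200],0.03)
```

```text
keyhole [([320.7, 134.1], 0.77, [544.8, -17.4, 103.0])]
keyway_floor [([323.8, 130.9], 0.91, [546.7, -15.4, 103.0])]
handle [([167.7, 135.5], 0.62, [447.0, -21.3, 103.0])]
key_grip [([315.6, 305.1], 0.86, [545.1, -136.9, 103.0])]
key_tip []
t 17.1 turn -0.01 shift cm [3.5  0.1  0.02] rows 1 each [3.5  0.1  0.02] alt turn +-180; j6 -0.21 tilt [ 0.  0. -1.] tcp [544.  -85.  200.2]
```

View pics/w7.png

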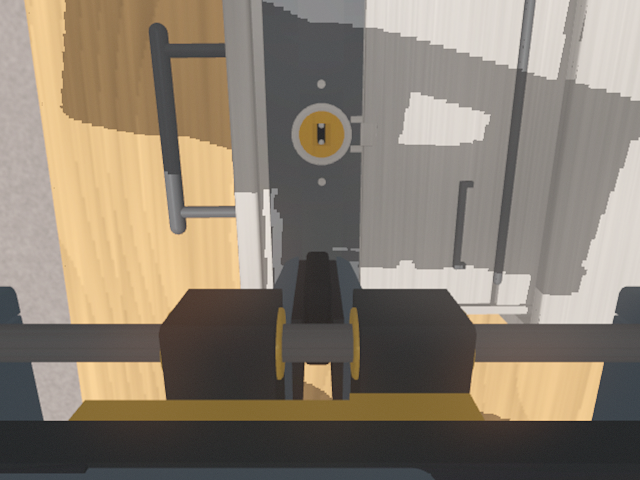

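The key hangs straight between the fingers at column 317 and the keyhole is clear at (321,134). I work out the key's offset in the hand and the keyhole height.

Run:
```python
from h import *
import pickle
O=pickle.load(open("o2.pkl","rb")); c=O["c"]
c1=dict(f=408.1348,c=np.array([317.126,233.023]),R=np.array([[ 9.99585080e-01,  2.87995517e-02,  5.02997575e-04],[ 2.75994293e-02, -9.62635813e-01,  2.69389240e-01],[ 8.24249281e-03, -2.69263582e-01, -9.63031248e-01]]),t=np.array([-533.0380699 ,  -60.19618001,  372.80714008]))
print(tri([(c1,[333.7,233.9]),(c,[320.7,134.1])]),tri([(c1,[192.4,233.8]),(c,[167.7,135.5])]))
print("key_grip",onz(c,[315.6,305.1],214.5))
# keyway outline in the picture: dark pixels inside plug
im=cv2.imread("pics/w7.png")[:,:,::-1]; g=cv2.cvtColor(im[110:160,300:345],cv2.COLOR_RGB2HSV); 
m=cv2.inRange(g,(12,120,100),(35,255,255)); p=np.argwhere(m)[:,::-1]+[300,110]; (q,r)=cv2.minEnclosingCircle(p.astype(np.float32)); print("plug circle",q,r,[np.round(onz(c,q,z),1) for z in(103,108,113)])
go([544.8,-17.3,165],0.035)
```

```text
(array([544.86255256, -17.22067669, 108.36519568]), [array([-0.2,  0. ]), array([ 0.2, -0. ])]) (array([447.3555189 , -21.29170347, 103.63772767]), [array([-0.2,  0. ]), array([ 0.2, -0. ])])
key_grip [543.87797553 -83.37472839 214.5       ]
plug circle (320.9534912109375, 133.68605041503906) 22.87759017944336 [array([545. , -17.2, 103. ]), array([544.9, -17. , 108. ]), array([544.8, -16.8, 113. ])]
t 17.1 turn -0.3 shift cm [6.76 0.31 3.52] rows 2 each [3.38 0.16 1.76] alt turn +-180; j6 -0.21 tilt [ 0.  0. -1.] tcp [544.  -85.  200.2]
```

Request:
arm_command:
  deltas: "1 3.4 0.15 1 -0.4;1 3.3 0.15 1 0;1 0 0 1.5 0;1 0 0 0 0;1 0 0 0 0;1 0 0 0 0;1 0 0 0 0"

```text
t: 17.8
tcp_pos: [545.4, -18.8, 165.9]
eef_rot: [0.695, 0.719, 0.001, 0.001]
wrist_force: [-0.3, 0.3, -1.1]
gripper_width: 0.108
grip_force: 30.0
```

Run:
```python
from h import *
go([544.9,-17.8,148],0.036); im=ctrl.camera("scene"); save("s8.png",im[160:280,230:390],4)
```

```text
t 17.8 turn -0.04 shift cm [ 0.1  -0.04  1.79] rows 1 each [ 0.1  -0.04  1.79] alt turn +-180; j6 -0.09 tilt [-0.     0.002 -1.   ] tcp [545.4 -18.8 165.9]
```

View pics/s8.png

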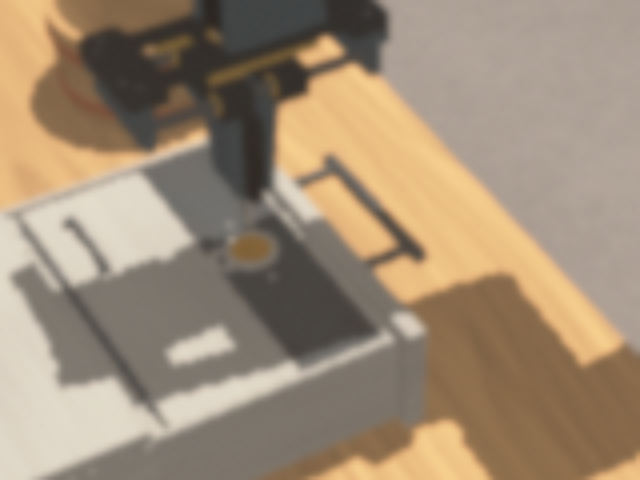

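The key hangs just above the plug in the scene view. Lowering slowly while watching the force.

Request:
arm_command:
  deltas: "1 0.1 0 0.8 0;1 0 0 0.5 0;1 0 0 0.4 0;1 0 0 0.4 0;1 0 0 0.3 0;1 0 0 0 0"

```text
t: 18.45
tcp_pos: [544.5, -17.2, 140.6]
eef_rot: [0.694, 0.72, -0.0, -0.0]
wrist_force: [-1.2, 0.0, -0.3]
gripper_width: 0.111
grip_force: 30.0
```

Request:
arm_command:
  deltas: "1 0 0 0.3 0;1 0 0 0.3 0;1 0 0 0 0;1 0 0 0 0"

```text
t: 18.85
tcp_pos: [544.9, -18.0, 134.9]
eef_rot: [0.694, 0.72, -0.0, 0.001]
wrist_force: [0.7, -3.6, -2.2]
gripper_width: 0.104
grip_force: 30.0
```

Request:
arm_command:
  deltas: "1 0 0 0.25 4;1 0 0 0.25 -8;1 0 0 0.25 8;1 0 0 0.2 -8;1 0 0 0.2 8;1 0 0 0 -4"

```text
t: 19.45
tcp_pos: [545.2, -18.1, 123.8]
eef_rot: [0.694, 0.72, -0.0, 0.001]
wrist_force: [1.4, -3.9, -1.6]
gripper_width: 0.109
grip_force: 30.0
```

Request:
arm_command:
  deltas: "1 0 0 0.2 4;1 0 0 0.2 -8;1 0 0 0.2 8;1 0 0 0.2 -8;1 0 0 0.2 8;1 0 0 0 -4"

```text
t: 20.05
tcp_pos: [548.2, -18.1, 118.1]
eef_rot: [0.694, 0.719, 0.003, 0.004]
wrist_force: [-0.8, -4.2, 18.4]
gripper_width: 0.111
grip_force: 30.0
```

Request:
arm_command:
  deltas: "1 0 0 0.1 4;1 0 0 0.1 -8;1 0 0 0.1 8;1 0 0 0 -4;1 0 0 0 0"

```text
t: 20.55
tcp_pos: [550.5, -18.0, 117.9]
eef_rot: [0.694, 0.72, 0.005, 0.006]
wrist_force: [-1.7, -3.1, 31.0]
gripper_width: 0.107
grip_force: 30.0
```

Run:
```python
from h import *
go([544.9,-17.8,118],0.036); s=ctrl.read_state(); print(s["wrist_force"],s["wrist_torque"]); im,S=cam("scene"); save("s9.png",im[150:270,230:390],4)
im,c=cam("wrist")
for n,k in(("scene",S),("wrist",c)):
  for th in("key_grip","handle"):
    print(n,th,[(np.round(d["pixel"],1).tolist(),round(d["confidence"],2),np.round(onz(k,d["pixel"],133 if th=="key_grip" else 103),1).tolist()) for d in ctrl.spot_point(n,th)[:2]])
```

```text
t 20.55 turn 0.07 shift cm [ 0.04 -0.55 -0.02] rows 1 each [ 0.04 -0.55 -0.02] alt turn +-180; j6 -0.09 tilt [-0.002  0.016 -1.   ] tcp [550.5 -18.  117.9]
[-1.68194952 -3.14330088 30.9985245 ] [-0.64345013  0.32673288  0.04707142]
scene key_grip [([447.4, 272.0], 0.67, [312.2, 341.7, 133.0]), ([469.2, 303.8], 0.61, [332.0, 438.4, 133.0])]
scene handle [([321.0, 214.6], 0.84, [457.2, -13.1, 103.0]), ([289.2, 215.4], 0.3, [536.5, -52.0, 103.0])]
wrist key_grip [([317.3, 305.0], 0.87, [550.9, -16.8, 133.0])]
wrist handle [([112.3, 282.0], 0.61, [452.0, -21.9, 103.0])]
```

View pics/s9.png

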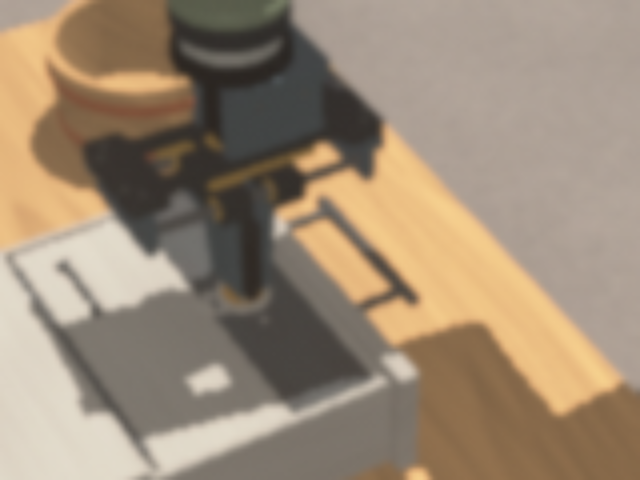

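The head is seated on the plug, and the force rises with no further travel. Pressing is dragging the drawer inward (x 545→550), so I ease off and pull it back to its stop.

Request:
arm_command:
  deltas: "1 0 -0.2 -0.2 0;1 0 -0.2 0 0;1 0 -0.2 0 0;1 0 -0.1 0 0;1 0 0 0 0;1 0 0 0 0"

```text
t: 21.45
tcp_pos: [544.3, -18.2, 118.1]
eef_rot: [0.694, 0.72, 0.005, 0.007]
wrist_force: [3.9, -2.8, 17.7]
gripper_width: 0.109
grip_force: 30.0
```

Request:
arm_command:
  deltas: "1 0 0 0 8;1 0 0 0 8;1 0 0 0 8;1 0 0 0 8;1 0 0 0 8;1 0 0 0 8;1 0 0 0 0"

```text
t: 22.15
tcp_pos: [543.4, -18.3, 118.1]
eef_rot: [0.927, 0.374, 0.007, 0.003]
wrist_force: [1.9, -3.5, 20.2]
gripper_width: 0.108
grip_force: 30.0
```

Request:
arm_command:
  deltas: "1 0 0 0 8;1 0 0 0 8;1 0 0 0 8;1 0 0 0 8;1 0 0 0 7;1 0 0 0 0;1 0 0 0 0"

```text
t: 22.85
tcp_pos: [542.7, -17.5, 118.0]
eef_rot: [0.999, 0.044, 0.007, 0.0]
wrist_force: [-0.2, -0.8, 21.6]
gripper_width: 0.107
grip_force: 30.0
```

Run:
```python
from h import *
go([544.5,-18,118]); s=ctrl.read_state(); R=Ro.from_quat(s["eef_rot"]).as_matrix(); print("ydir",np.arctan2(R[1,1],R[0,1]),s["wrist_force"],s["wrist_torque"]); im,c=cam("wrist"); save("w10.png",im)
for th in("key_grip","handle","keyhole"):
    print(th,[(np.round(d["pixel"],1).tolist(),round(d["confidence"],2),np.round(onz(c,d["pixel"],133 if th=="key_grip" else 103),1).tolist()) for d in ctrl.spot_point("wrist",th)[:2]])
```

```text
t 22.85 turn 0.0 shift cm [0.18 0.07 0.  ] rows 1 each [0.18 0.07 0.  ] alt turn +-180; j6 1.43 tilt [ 0.013  0.001 -1.   ] tcp [542.7 -17.5 118. ]
ydir -1.482586329917893 [-0.21350343 -0.80976423 21.59497876] [-0.29892862  0.06273977  0.00509227]
key_grip [([317.9, 305.2], 0.74, [544.2, -17.7, 133.0])]
handle []
keyhole []
```

Request:
arm_command:
  deltas: "1 0 0 0 4;1 0 0 0 0;1 0 0 0 0;1 0 0 0 0;1 0 0 0 0"

```text
t: 23.55
tcp_pos: [542.6, -17.3, 118.0]
eef_rot: [1.0, 0.009, 0.007, -0.0]
wrist_force: [0.8, -0.7, 22.2]
gripper_width: 0.106
grip_force: 30.0
```

Run:
```python
from h import *
_,S=cam("scene")
print([(np.round(d["pixel"],1).tolist(),round(d["confidence"],2),np.round(onz(S,d["pixel"],103),1).tolist()) for d in ctrl.spot_point("scene","handle")[:2]])
s=ctrl.read_state(); print(s["t"],s["tcp_pos"],s["wrist_force"],s["wrist_torque"],s["grip_force"])
```

```text
[([322.4, 211.2], 0.93, [446.8, -24.1, 103.0])]
23.65 [542.65890778 -17.36663334 118.03532452] [-0.25868113 -0.29118992 21.70592951] [-0.15704392  0.11540205  0.03682717] 30.003494918346405
```

The handle is seen at x≈447 (the stop). The key is seated, turned about 1.59 rad and gripped with 30 N, with spring torque showing. Handing in.

```bash
python3 -c "
from rig import ctrl
print(ctrl.job_done())"
```

```text
the job is handed in; nothing more can be done
None
```

I handed the job in at about 24 s, but no verdict came back. By force and position readings the drawer is at its stop and the oblong key is fully home, turned about 1.59 rad clockwise and still gripped with 30 N; I did not read the plug angle directly or re-check where the round key, tub, press and paddle ended up.

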